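# Return the examination lenses to the storage rack in the same order

### The job

Move the four examination lenses from the steel drying rack into the black storage rack, one per well, keeping their order as counted from each rack's green end: the lens that starts nearest the green block on the drying rack goes into the well nearest the green block on the storage rack, and so on to the last. Set each one down gently, upright and flat in its well, without dropping or tipping any, and let go.

Things in the scene. Friction and masses are not known exactly. Their poses are not given: they have to be found in the camera images.
- lens_red: Loose upright round lens, 46 mm tall, 60 g: black foot of 30 mm diameter, then from 14 to 38 mm above its underside a red barrel of 34 mm diameter with two thin black rings (grip here), then a clear glass cone. Origin: centre of the underside; z up. It starts in the dish of its own colour, its underside 15 mm above the table.
- lens_yellow: Loose upright round lens, 46 mm tall, 60 g: black foot of 30 mm diameter, then from 14 to 38 mm above its underside a yellow barrel of 34 mm diameter with two thin black rings (grip here), then a clear glass cone. Origin: centre of the underside; z up. It starts in the dish of its own colour, its underside 15 mm above the table.
- lens_blue: Loose upright round lens, 46 mm tall, 60 g: black foot of 30 mm diameter, then from 14 to 38 mm above its underside a blue barrel of 34 mm diameter with two thin black rings (grip here), then a clear glass cone. Origin: centre of the underside; z up. It starts in the dish of its own colour, its underside 15 mm above the table.
- lens_white: Loose upright round lens, 46 mm tall, 60 g: black foot of 30 mm diameter, then from 14 to 38 mm above its underside a white barrel of 34 mm diameter with two thin black rings (grip here), then a clear glass cone. Origin: centre of the underside; z up. It starts in the dish of its own colour, its underside 15 mm above the table.
- dish_red: Round red drip dish, 60 mm across, 7 mm high, floor and rim 3 mm thick, fixed on the steel drying rack; the red lens starts in it. Origin: centre of its underside, 12 mm above the table. The four dishes stand in one straight row, 70 mm apart, in an order that differs every time.
- dish_yellow: Round yellow drip dish, 60 mm across, 7 mm high, floor and rim 3 mm thick, fixed on the steel drying rack; the yellow lens starts in it. Origin: centre of its underside, 12 mm above the table. The four dishes stand in one straight row, 70 mm apart, in an order that differs every time.
- dish_blue: Round blue drip dish, 60 mm across, 7 mm high, floor and rim 3 mm thick, fixed on the steel drying rack; the blue lens starts in it. Origin: centre of its underside, 12 mm above the table. The four dishes stand in one straight row, 70 mm apart, in an order that differs every time.
- dish_white: Round white drip dish, 60 mm across, 7 mm high, floor and rim 3 mm thick, fixed on the steel drying rack; the white lens starts in it. Origin: centre of its underside, 12 mm above the table. The four dishes stand in one straight row, 70 mm apart, in an order that differs every time.
- green_block: Green block, 70 x 28 x 22 mm, fixed on one end of the steel drying rack (80 x 370 mm); origin: centre of its underside, 12 mm above the table. It can be at either end (a like grey block is on the other); the row is counted from it. The dish centres lie 60, 130, 200 and 270 mm from it.
- storage_rack: Fixed black rack, 80 x 370 x 18 mm high; origin: centre of its underside, z up. Four round wells, 54 mm wide, 8 mm deep, grey floor 10 mm above the table, centres at x 0, y +105, +35, -35, -105 mm. On its top a green block (70 x 28 mm) at y +165, a grey one at y -165, their tops 40 mm above the table: the well at +105 is first. It may be nearer or farther than the drying rack.

How it is judged (in metres and radians):
At the end, for the whole second after the job is handed in: Each lens stands released, at rest and upright (7 degrees) on the floor of a storage well (within 4 mm; within 16 mm of its centre along and across the rack): the well whose place from that rack's green end equals its dish's place from the green block on the drying rack (((horizontal distance between dish_red and green_block between 0.03 and 0.09 m and y of lens_red in the frame of storage_rack between 0.089 and 0.121 m) or (horizontal distance between dish_red and green_block between 0.1 and 0.16 m and y of lens_red in the frame of storage_rack between 0.019 and 0.051 m) or (horizontal distance between dish_red and green_block between 0.17 and 0.23 m and y of lens_red in the frame of storage_rack between -0.051 and -0.019 m) or (horizontal distance between dish_red and green_block between 0.24 and 0.3 m and y of lens_red in the frame of storage_rack between -0.121 and -0.089 m)) and ((horizontal distance between dish_yellow and green_block between 0.03 and 0.09 m and y of lens_yellow in the frame of storage_rack between 0.089 and 0.121 m) or (horizontal distance between dish_yellow and green_block between 0.1 and 0.16 m and y of lens_yellow in the frame of storage_rack between 0.019 and 0.051 m) or (horizontal distance between dish_yellow and green_block between 0.17 and 0.23 m and y of lens_yellow in the frame of storage_rack between -0.051 and -0.019 m) or (horizontal distance between dish_yellow and green_block between 0.24 and 0.3 m and y of lens_yellow in the frame of storage_rack between -0.121 and -0.089 m)) and ((horizontal distance between dish_blue and green_block between 0.03 and 0.09 m and y of lens_blue in the frame of storage_rack between 0.089 and 0.121 m) or (horizontal distance between dish_blue and green_block between 0.1 and 0.16 m and y of lens_blue in the frame of storage_rack between 0.019 and 0.051 m) or (horizontal distance between dish_blue and green_block between 0.17 and 0.23 m and y of lens_blue in the frame of storage_rack between -0.051 and -0.019 m) or (horizontal distance between dish_blue and green_block between 0.24 and 0.3 m and y of lens_blue in the frame of storage_rack between -0.121 and -0.089 m)) and ((horizontal distance between dish_white and green_block between 0.03 and 0.09 m and y of lens_white in the frame of storage_rack between 0.089 and 0.121 m) or (horizontal distance between dish_white and green_block between 0.1 and 0.16 m and y of lens_white in the frame of storage_rack between 0.019 and 0.051 m) or (horizontal distance between dish_white and green_block between 0.17 and 0.23 m and y of lens_white in the frame of storage_rack between -0.051 and -0.019 m) or (horizontal distance between dish_white and green_block between 0.24 and 0.3 m and y of lens_white in the frame of storage_rack between -0.121 and -0.089 m)) and x of lens_red in the frame of storage_rack between -0.016 and 0.016 m and z of lens_red in the frame of storage_rack between 0.006 and 0.014 m and angle between each of lens_red, lens_yellow, lens_blue, lens_white's own z axis and vertical below 0.12 rad and linear speed of each of lens_red, lens_yellow, lens_blue, lens_white below 0.02 m/s and angular speed of each of lens_red, lens_yellow, lens_blue, lens_white below 0.3 rad/s and x of lens_yellow in the frame of storage_rack between -0.016 and 0.016 m and z of lens_yellow in the frame of storage_rack between 0.006 and 0.014 m and x of lens_blue in the frame of storage_rack between -0.016 and 0.016 m and z of lens_blue in the frame of storage_rack between 0.006 and 0.014 m and x of lens_white in the frame of storage_rack between -0.016 and 0.016 m and z of lens_white in the frame of storage_rack between 0.006 and 0.014 m); the robot touches nothing.
It fails at once if a lens tips over (more than 40 degrees) (angle between any of lens_red, lens_yellow, lens_blue, lens_white's own z axis and vertical above 0.7 rad).
It fails at once if a lens is dropped or thrown (over 0.6 m/s, a fall of about 18 mm, while no finger touches it) ((linear speed of lens_red above 0.6 m/s and contact force between the fingers and lens_red below 0.01 N) or (linear speed of lens_yellow above 0.6 m/s and contact force between the fingers and lens_yellow below 0.01 N) or (linear speed of lens_blue above 0.6 m/s and contact force between the fingers and lens_blue below 0.01 N) or (linear speed of lens_white above 0.6 m/s and contact force between the fingers and lens_white below 0.01 N)).
It also fails if it takes over 80 s, if anything falls off the work surface, if the arm or the gripper's body presses on something with over 40 N, if the wrist force passes 120 N, or if a joint passes its speed limit or range.

### The arm

A 7-joint arm with a two-finger parallel gripper is mounted at the origin on the work surface. World frame = base frame: x ahead of the robot, y to its left, z up, the work surface at z = 0. Lengths are in m, angles in degrees, forces in N, time in s.
With the tool pointing down it reaches from about 0.425 to 0.875 m from the base axis. Payload 4.7 kg.
Tool frame: the origin (TCP) lies between the finger pads; the fingertips stand 8 mm ahead of it and the grasp point (between the pads) lies 11 mm behind it (env.tip_extent is the distance from the TCP to the fingertips, in m); z points along the fingers, y is the line along which they close (so a half turn about z gives the same grasp; the last joint's range is limited). The gripper opens to 87 mm and grips with 3 to 60 N. Pads are 19 mm wide; open, the fingers measure 117 mm over their backs; the gripper's body (75 mm by 190 mm) begins 51 mm behind the grasp point.
Start: joints at [77.126, 18.392, -4.016, 83.108, 1.295, 78.541, -3.26], TCP at [0.154, -0.632, 0.231] pointing down, gripper open.
Joint ranges: [-163.93, 163.93], [-17.29, 119.83], [-79.2, 71.16], [3.27, 140.29], [-89.18, 269.18], [5.43, 117.66], [-154.24, 154.24]. Speed limits (degrees/s): [147.25, 147.25, 180, 180, 180, 180, 180].

### API

Orientations are given as [roll, pitch, yaw] about the fixed x, y, z axes, in that order (R = Rz(yaw) Ry(pitch) Rx(roll)).
In Python, from cell import sensors, vision, workorder, env gives the robot as it stands.
- The arm moves only by the tool drive_tool, never from a script. Its argument "moves" is a list of rows, each an object of numbers: "x", "y", "z": the shift along the tool's x, y, z in mm; "rx", "ry", "rz": the turn, a rotation vector about the tool's x, y, z in rad; "fingers": the closure, from -1 (fully open) to 1 (shut). In form: [{"x": .., "y": .., "z": .., "rx": .., "ry": .., "rz": .., "fingers": ..}, ...]. A call has 1 to 20 rows; each row is the pose to reach, as a shift and turn from the pose commanded when the call began, along the tool's axes at that moment; what a row does not reach only later rows make up. A row lasts 1/8 s, in which the tool goes at most 62.5 mm and 10.7 degrees, less where a joint would pass 70% of its speed; a pose out of reach is approached as far as the arm can. A call with a gripper value outside its range is refused whole. The fingers move at their own pace and stop on an object; "force" is the grip in N (left out, the last holds). Time passes only in rows, so rows that repeat a pose let the fingers close. It gives the time, the measured TCP pose, the force, the opening and the grip force at its end, in the units of the state.
- sensors.get_obs(): the state, without advancing time (a new reading comes with each control period).
- vision.read_camera(name): name is "scene" or "top"; returns a dict with "image" (420x560x3 uint8, red, green, blue), "fx", "fy", "cx", "cy" (pixels), "R" (3x3) and "t" (3): a world point X has camera coordinates R X + t. Camera axes: x right, y down, z forward; pixel columns grow to the right and rows downward; lengths in m; the calibration is good to about 2 mm. A picture is of the moment at which its call begins. There is no depth.
- workorder.sign_off(): hands the job in; it is judged then, once.
The state is a dict: "time_s": time; "qpos": joint angles; "joint_velocities": joint speeds; "effort": joint torques, N m; "tool_pos": TCP position; "tool_rot": TCP orientation; "force": force on the tool from outside, world axes, zero at the start; "wrist_torque": the same for the moment, N m; "grip_width": finger opening in m; "grasp_force": force on a finger pad.
Only numpy, scipy, OpenCV 4.12 (cv2) and the standard library are available. Lean on these libraries where they do the work, as an engineer would, in place of code of your own. Each camera call takes 0.05 s, during which the arm holds its last target. There are 200 camera calls.

## Working session

There is one attempt and no reset: what is moved stays moved. The work goes in short steps, Python scripts to look and compute and a tool call to move; the robot and the scene stay as the last step left them, time stands still between calls to the robot, and variables do not carry over. Pictures are saved under pics/ and viewed, at most 14 in all, crops included, and the job is handed in when it is done.

Besides the shell and the picture viewer there is one more tool, called after "Call:" by a JSON object that holds its "method" and its "body". drive_tool: Moves the arm, as the interface text tells. Its arguments: {"type":"object","properties":{"moves":{"type":"array"},"force":{"type":"number"}},"required":["moves"]}

```bash
mkdir -p pics; python3 - <<'E'
from cell import sensors, vision
import cv2,numpy as np
o=sensors.get_obs();print({k:o[k] for k in('time_s','tool_pos','tool_rot','grip_width')})
for n in('top','scene'):
    c=vision.read_camera(n);cv2.imwrite(f'pics/{n}0.png',c['image'][:,:,::-1]);np.savez(f'{n}0.npz',**c)
    print(n,c['fx'],c['cx'],c['cy'],np.round(c['R'],3).tolist(),(-np.array(c['R']).T@c['t']).round(3))
E
```

```text
{'time_s': 0.0, 'tool_pos': array([ 0.15355576, -0.63103963,  0.22945611]), 'tool_rot': array([-1.79890117e+02,  7.53837474e-03,  1.36844735e+01]), 'grip_width': 0.08711143966688724}
top 530.5176616347088 280.91097360277627 207.27915184280982 [[0.026, -1.0, 0.003], [-0.994, -0.026, -0.107], [0.107, -0.0, -0.994]] [ 0.43  -0.019  1.001]
scene 522.8690947169011 274.3763642317457 207.13461106476015 [[0.696, 0.717, -0.018], [0.556, -0.556, -0.618], [-0.454, 0.42, -0.786]] [ 0.919 -0.409  0.696]
```

View pics/top0.png

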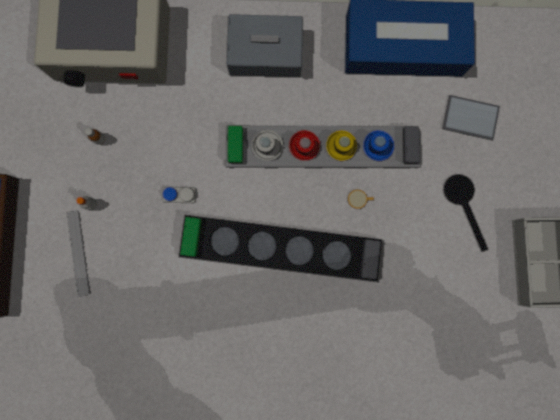

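View pics/scene0.png

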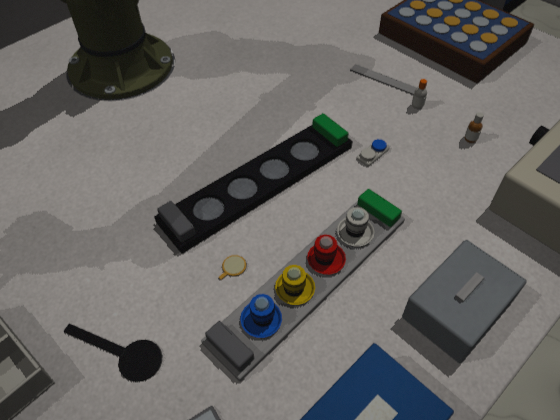

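The top view shows the drying row counted from green (235,144): white (267,147), red (305,146), yellow (342,146), blue (379,146). The storage green block is at (190,237), with wells at (225,241), (262,246), (299,251) and (337,256). The scene view agrees on the order.

```bash
cat > h.py <<'E'
import numpy as np,cv2
def ray(c,uv,z):
    uv=np.atleast_2d(np.asarray(uv,float));R=c['R'];C=-R.T@c['t']
    d=np.c_[(uv[:,0]-c['cx'])/c['fx'],(uv[:,1]-c['cy'])/c['fy'],np.ones(len(uv))]@R
    return (C+d*((z-C[2])/d[:,2])[:,None])[:,:2]
def blob(mask,near,amin=60):
    n,l,s,ce=cv2.connectedComponentsWithStats(mask.astype(np.uint8))
    k=min((i for i in range(1,n) if s[i,4]>=amin),key=lambda i:np.hypot(*(ce[i]-near)))
    ct=cv2.findContours((l==k).astype(np.uint8),cv2.RETR_EXTERNAL,cv2.CHAIN_APPROX_NONE)[0][0][:,0]
    return ct,ce[k],s[k,4]
E
python3 - <<'E'
from h import *
T=dict(np.load('top0.npz'));S=dict(np.load('scene0.npz'))
near={'top':dict(w=(267,147),r=(305,146),y=(342,146),b=(379,146),g1=(235,144),g2=(190,237),wells=[(225,241),(262,246),(299,251),(337,256)]),
'scene':dict(w=(355,230),r=(325,258),y=(294,287),b=(260,316),g1=(380,207),g2=(330,130),wells=[(305,151),(274,169),(242,188),(208,209)])}
for nm,c in(('top',T),('scene',S)):
    hsv=cv2.cvtColor(c['image'],cv2.COLOR_RGB2HSV);H,s,v=cv2.split(hsv);N=near[nm]
    sat=s>130
    m=dict(r=sat&((H<8)|(H>170)),y=sat&(H>18)&(H<35),b=sat&(H>100)&(H<125),g=(s>120)&(H>45)&(H<80))
    C=-c['R'].T@c['t']
    for k in 'ryb':
        ct,ce,a=blob(m[k],N[k]);p=ray(c,ct,0.019)
        # edge on the camera side is clear of the leaning barrel; width measured square to the view direction
        q=p.mean(0);u=(q-C[:2])/np.linalg.norm(q-C[:2])
        if nm=='top':u=np.array([1.,0])
        w=np.array([-u[1],u[0]]);e=(p@w);n=(p@u).min()
        print(nm,k,a,'width',round(np.ptp(e),4),'centre',(w*(e.max()+e.min())/2+u*(n+.030)).round(4))
    for k,z in(('g1',.034),('g2',.040)):
        ct,ce,a=blob(m['g'],N[k]);r=cv2.minAreaRect((ray(c,ct,z)*1000).astype(np.float32));print(nm,k,np.round(r[0]),np.round(r[1]),round(r[2],1))
    for q in N['wells']:
        x,y=q;med=int(np.median(v[y-3:y+4,x-3:x+4]))
        ct,ce,a=blob((v>med*0.75)&(v<med*1.4)&(s<80),q);r=cv2.minEnclosingCircle((ray(c,ct,.010)*1000).astype(np.float32))
        print(nm,'well',med,a,ray(c,ce,.010).round(4),np.round(r,1) if 0 else (np.round(r[0],1),round(r[1],1)))
E
```

```text
top r 614 width 0.0549 centre [ 0.658  -0.0604]
top y 640 width 0.0566 centre [ 0.658  -0.1295]
top b 621 width 0.0548 centre [ 0.6599 -0.2002]
top g1 [650.  69.] [68. 26.] 1.9
top g2 [477. 142.] [31. 71.] 84.5
top well 76 561 [[0.4711 0.0845]] (array([471. ,  84.8]), 25.4)
top well 76 574 [[0.4641 0.0151]] (array([464.1,  15.1]), 25.5)
top well 75 568 [[ 0.4573 -0.0546]] (array([457. , -54.7]), 25.7)
top well 75 566 [[ 0.4503 -0.1243]] (array([ 450.5, -124. ]), 25.2)
scene r 946 width 0.0582 centre [ 0.6539 -0.0587]
scene y 1014 width 0.0574 centre [ 0.655  -0.1285]
scene b 1149 width 0.0584 centre [ 0.6568 -0.1986]
scene g1 [655.  64.] [72. 38.] 1.3
scene g2 [483. 136.] [40. 81.] 84.3
scene well 81 367 [[0.4683 0.0867]] (array([467.9,  88. ]), 24.8)
scene well 80 417 [[0.4612 0.017 ]] (array([462. ,  16.4]), 25.1)
scene well 80 460 [[ 0.4545 -0.053 ]] (array([455. , -53.3]), 24.8)
scene well 80 504 [[ 0.4477 -0.123 ]] (array([ 448.8, -122.9]), 25.2)
```

Dishes fit a straight 70 mm row within 2 mm in both views. The wells are also 70 mm apart with a radius of about 25 mm, and both views agree within 3 mm. Next I check whether each lens is centred in its dish and work out the first move.

```bash
python3 - <<'E'
from h import *
from scipy.spatial.transform import Rotation as Ro
from cell import sensors
L=dict(w=(.654,.0105),r=(.655,-.0595),y=(.656,-.1295),b=(.657,-.1995))
out=[]
for nm,(x0,y0,x1,y1) in(('top',(240,120,405,170)),('scene',(230,195,385,345))):
    c=dict(np.load(nm+'0.npz'));f=4 if nm=='top' else 3
    im=cv2.resize(c['image'][y0:y1,x0:x1],None,fx=f,fy=f,interpolation=cv2.INTER_CUBIC)[:,:,::-1].copy()
    im=cv2.convertScaleAbs(im,alpha=1.5)
    for p in L.values():
        for z,rad,col in((.061,0,(255,0,255)),(.053,.017,(0,255,0)),(.019,.03,(255,255,0))):
            t=np.linspace(0,2*np.pi,40);X=np.c_[p[0]+rad*np.cos(t),p[1]+rad*np.sin(t),0*t+z]@c['R'].T+c['t']
            uv=np.c_[c['fx']*X[:,0]/X[:,2]+c['cx'],c['fy']*X[:,1]/X[:,2]+c['cy']]
            q=((uv-[x0,y0]+.5)*f).astype(int)
            if rad:cv2.polylines(im,[q],True,col,1)
            else:cv2.circle(im,q[0].tolist(),2,col,-1)
    cv2.imwrite(f'pics/ov_{nm}.png',im)
o=sensors.get_obs();R0=Ro.from_euler('xyz',o['tool_rot'],degrees=True)
d=R0.inv().apply(np.array([.657,-.1995,.15])-o['tool_pos'])*1000
print(d.round(1),(R0.inv()*Ro.from_euler('xyz',[180,0,90],degrees=True)).as_rotvec().round(4))
E
```

```text
[ 591.2 -300.1   80. ] [-1.5000e-03 -1.1000e-03 -1.3319e+00]
```

View pics/ov_top.png

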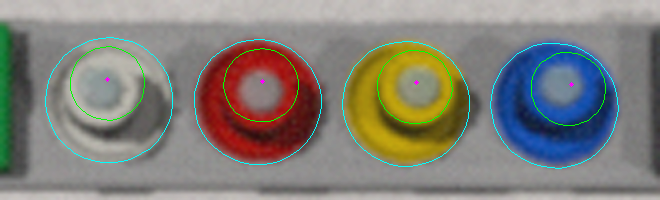

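View pics/ov_scene.png

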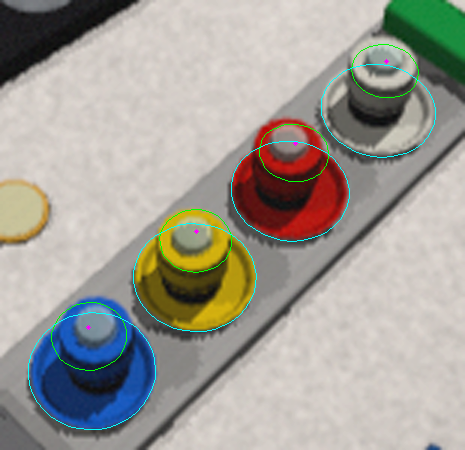

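The overlays show the dishes fit, and the lenses sit a few mm off centre. Glass tops in the top crop are at (101,90), (258,90), (415,88), (561,85). In the scene crop they are at (381,60), (289,140), (191,235), (95,325). I cast these onto z=0.061.

```bash
python3 - <<'E'
from h import *
for z in(.061,):
  T=dict(np.load('top0.npz'));S=dict(np.load('scene0.npz'))
  print(ray(T,np.array([(101,90),(258,90),(415,88),(561,85)])/4+[239.5,119.5],z).round(4).tolist())
  print(ray(S,np.array([(381,60),(289,140),(191,235),(95,325)])/3+[229.5,194.5],z).round(4).tolist())
E
```

```text
[[0.649, 0.0131], [0.6509, -0.0577], [0.6537, -0.1287], [0.6568, -0.1946]]
[[0.6513, 0.0092], [0.6516, -0.0602], [0.6556, -0.1324], [0.6581, -0.1965]]
```

Call:
{"method": "drive_tool", "body": {"moves": [{"x": 60,"y": -30,"z": 8,"rz": -0.15,"fingers": -1},{"x": 118,"y": -60,"z": 16,"rz": -0.3,"fingers": -1},{"x": 177,"y": -90,"z": 24,"rz": -0.45,"fingers": -1},{"x": 236,"y": -120,"z": 32,"rz": -0.6,"fingers": -1},{"x": 295,"y": -150,"z": 40,"rz": -0.75,"fingers": -1},{"x": 354,"y": -180,"z": 48,"rz": -0.9,"fingers": -1},{"x": 413,"y": -210,"z": 56,"rz": -1.05,"fingers": -1},{"x": 472,"y": -240,"z": 64,"rz": -1.2,"fingers": -1},{"x": 531,"y": -270,"z": 72,"rz": -1.332,"fingers": -1},{"x": 591,"y": -300,"z": 80,"rz": -1.332,"fingers": -1},{"x": 591,"y": -300,"z": 80,"rz": -1.332,"fingers": -1},{"x": 591,"y": -300,"z": 80,"rz": -1.332,"fingers": -1}], "force": 15}}

```text
invalid input at $.moves[0]: expected keys x, y, z, rx, ry, rz, fingers
```

Call:
{"method": "drive_tool", "body": {"moves": [{"x": 60,"y": -30,"z": 8,"rx": 0,"ry": 0,"rz": -0.15,"fingers": -1},{"x": 118,"y": -60,"z": 16,"rx": 0,"ry": 0,"rz": -0.3,"fingers": -1},{"x": 177,"y": -90,"z": 24,"rx": 0,"ry": 0,"rz": -0.45,"fingers": -1},{"x": 236,"y": -120,"z": 32,"rx": 0,"ry": 0,"rz": -0.6,"fingers": -1},{"x": 295,"y": -150,"z": 40,"rx": 0,"ry": 0,"rz": -0.75,"fingers": -1},{"x": 354,"y": -180,"z": 48,"rx": 0,"ry": 0,"rz": -0.9,"fingers": -1},{"x": 413,"y": -210,"z": 56,"rx": 0,"ry": 0,"rz": -1.05,"fingers": -1},{"x": 472,"y": -240,"z": 64,"rx": 0,"ry": 0,"rz": -1.2,"fingers": -1},{"x": 531,"y": -270,"z": 72,"rx": 0,"ry": 0,"rz": -1.332,"fingers": -1},{"x": 591,"y": -300,"z": 80,"rx": 0,"ry": 0,"rz": -1.332,"fingers": -1},{"x": 591,"y": -300,"z": 80,"rx": 0,"ry": 0,"rz": -1.332,"fingers": -1},{"x": 591,"y": -300,"z": 80,"rx": 0,"ry": 0,"rz": -1.332,"fingers": -1},{"x": 591,"y": -300,"z": 80,"rx": 0,"ry": 0,"rz": -1.332,"fingers": -1}], "force": 15}}

```text
time_s: 1.72
tool_pos: [0.6563, -0.2011, 0.1499]
tool_rot: [-179.9, 0.0, 90.0]
force: [-0.8, -0.9, -0.3]
grip_width: 0.0869
grasp_force: 0.0
```

Call:
{"method": "drive_tool", "body": {"moves": [{"x": 5,"y": 1,"z": 40,"rx": 0,"ry": 0,"rz": 0,"fingers": -1},{"x": 5,"y": 1,"z": 75,"rx": 0,"ry": 0,"rz": 0,"fingers": -1},{"x": 5,"y": 1,"z": 100,"rx": 0,"ry": 0,"rz": 0,"fingers": -1},{"x": 5,"y": 1,"z": 116,"rx": 0,"ry": 0,"rz": 0,"fingers": -1},{"x": 5,"y": 1,"z": 116,"rx": 0,"ry": 0,"rz": 0,"fingers": -0.4},{"x": 5,"y": 1,"z": 116,"rx": 0,"ry": 0,"rz": 0,"fingers": -0.1},{"x": 5,"y": 1,"z": 116,"rx": 0,"ry": 0,"rz": 0,"fingers": 0},{"x": 5,"y": 1,"z": 116,"rx": 0,"ry": 0,"rz": 0,"fingers": 0}], "force": 10}}

```text
time_s: 2.72
tool_pos: [0.6585, -0.1954, 0.0355]
tool_rot: [179.9, 0.0, 90.0]
force: [-0.0, -0.5, 0.3]
grip_width: 0.055
grasp_force: 0.0
```

```bash
python3 - <<'E'
from cell import vision
import cv2
c=vision.read_camera('scene')['image'];cv2.imwrite('pics/s1.png',cv2.resize(c[180:380,180:440],None,fx=2,fy=2)[:,:,::-1])
E
```

```text
(no output)
```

View pics/s1.png

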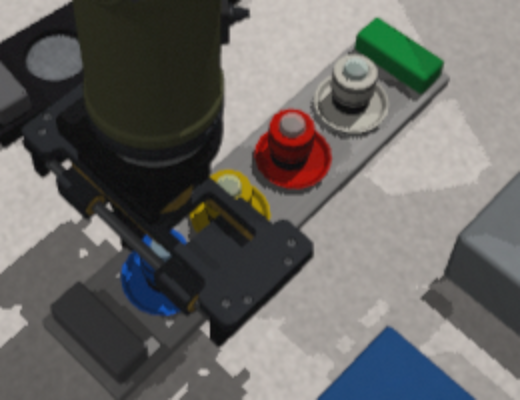

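The fingers straddle the blue lens at about (155,255) and nothing is disturbed. I close and lift.

Call:
{"method": "drive_tool", "body": {"moves": [{"x": 0,"y": 0,"z": 1,"rx": 0,"ry": 0,"rz": 0,"fingers": 0.1},{"x": 0,"y": 0,"z": 1,"rx": 0,"ry": 0,"rz": 0,"fingers": 0.15},{"x": 0,"y": 0,"z": 1,"rx": 0,"ry": 0,"rz": 0,"fingers": 0.2},{"x": 0,"y": 0,"z": 1,"rx": 0,"ry": 0,"rz": 0,"fingers": 0.3},{"x": 0,"y": 0,"z": 1,"rx": 0,"ry": 0,"rz": 0,"fingers": 0.5},{"x": 0,"y": 0,"z": 1,"rx": 0,"ry": 0,"rz": 0,"fingers": 0.5},{"x": 0,"y": 0,"z": 1,"rx": 0,"ry": 0,"rz": 0,"fingers": 0.5},{"x": 0,"y": 0,"z": 1,"rx": 0,"ry": 0,"rz": 0,"fingers": 0.5}], "force": 12}}

```text
time_s: 3.78
tool_pos: [0.658, -0.1953, 0.0335]
tool_rot: [180.0, 0.0, 90.0]
force: [-0.9, 0.1, -0.8]
grip_width: 0.0329
grasp_force: 12.0
```

Call:
{"method": "drive_tool", "body": {"moves": [{"x": 0,"y": 0,"z": -10,"rx": 0,"ry": 0,"rz": 0,"fingers": 0.5},{"x": 0,"y": 0,"z": -35,"rx": 0,"ry": 0,"rz": 0,"fingers": 0.5},{"x": 0,"y": 0,"z": -65,"rx": 0,"ry": 0,"rz": 0,"fingers": 0.5},{"x": 10,"y": -30,"z": -70,"rx": 0,"ry": 0,"rz": 0,"fingers": 0.5},{"x": 24,"y": -70,"z": -70,"rx": 0,"ry": 0,"rz": 0,"fingers": 0.5},{"x": 38,"y": -110,"z": -70,"rx": 0,"ry": 0,"rz": 0,"fingers": 0.5},{"x": 52,"y": -150,"z": -70,"rx": 0,"ry": 0,"rz": 0,"fingers": 0.5},{"x": 64,"y": -185,"z": -70,"rx": 0,"ry": 0,"rz": 0,"fingers": 0.5},{"x": 72,"y": -209,"z": -70,"rx": 0,"ry": 0,"rz": 0,"fingers": 0.5},{"x": 72,"y": -209,"z": -70,"rx": 0,"ry": 0,"rz": 0,"fingers": 0.5},{"x": 72,"y": -209,"z": -70,"rx": 0,"ry": 0,"rz": 0,"fingers": 0.5}], "force": 12}}

```text
time_s: 5.15
tool_pos: [0.4503, -0.1237, 0.1044]
tool_rot: [179.9, 0.1, 90.0]
force: [0.3, 0.2, -0.1]
grip_width: 0.0327
grasp_force: 12.0
```

```bash
python3 - <<'E'
from cell import vision
import cv2
c=vision.read_camera('scene')['image'];cv2.imwrite('pics/s2.png',cv2.resize(c[80:320,120:400],None,fx=2,fy=2)[:,:,::-1])
E
```

```text
(no output)
```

View pics/s2.png

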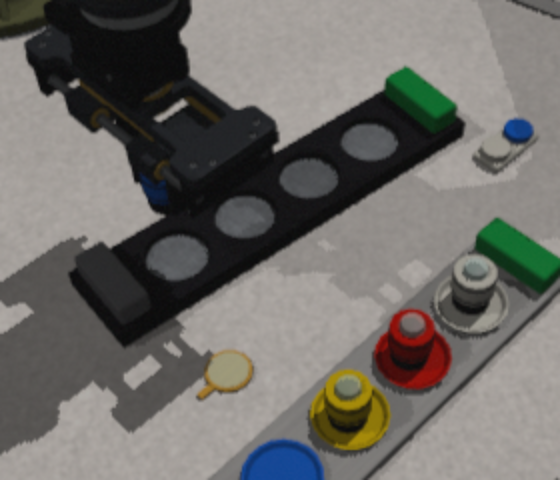

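Blue is held upright at about (160,185). Now I lower it.

Call:
{"method": "drive_tool", "body": {"moves": [{"x": 0,"y": 0,"z": 30,"rx": 0,"ry": 0,"rz": 0,"fingers": 0.5},{"x": 0,"y": 0,"z": 55,"rx": 0,"ry": 0,"rz": 0,"fingers": 0.5},{"x": 0,"y": 0,"z": 68,"rx": 0,"ry": 0,"rz": 0,"fingers": 0.5},{"x": 0,"y": 0,"z": 72,"rx": 0,"ry": 0,"rz": 0,"fingers": 0.5},{"x": 0,"y": 0,"z": 74,"rx": 0,"ry": 0,"rz": 0,"fingers": 0.5},{"x": 0,"y": 0,"z": 75,"rx": 0,"ry": 0,"rz": 0,"fingers": 0.5},{"x": 0,"y": 0,"z": 75,"rx": 0,"ry": 0,"rz": 0,"fingers": 0.5},{"x": 0,"y": 0,"z": 75,"rx": 0,"ry": 0,"rz": 0,"fingers": 0.5}]}}

```text
time_s: 6.2
tool_pos: [0.4492, -0.1234, 0.0289]
tool_rot: [180.0, 0.0, 90.0]
force: [-0.3, 0.1, -1.2]
grip_width: 0.0325
grasp_force: 12.0
```

Call:
{"method": "drive_tool", "body": {"moves": [{"x": 0,"y": 0,"z": 0.5,"rx": 0,"ry": 0,"rz": 0,"fingers": 0.5},{"x": 0,"y": 0,"z": 0.5,"rx": 0,"ry": 0,"rz": 0,"fingers": 0.5},{"x": 0,"y": 0,"z": 0.5,"rx": 0,"ry": 0,"rz": 0,"fingers": 0.5}], "force": 5}}

```text
time_s: 6.58
tool_pos: [0.4492, -0.1235, 0.0283]
tool_rot: [180.0, 0.0, 90.0]
force: [-1.0, -0.7, 2.7]
grip_width: 0.0328
grasp_force: 5.0
```

Call:
{"method": "drive_tool", "body": {"moves": [{"x": 0,"y": 0,"z": 0,"rx": 0,"ry": 0,"rz": 0,"fingers": 0.15},{"x": 0,"y": 0,"z": 0,"rx": 0,"ry": 0,"rz": 0,"fingers": 0.0},{"x": 0,"y": 0,"z": 0,"rx": 0,"ry": 0,"rz": 0,"fingers": -0.4},{"x": 0,"y": 0,"z": 0,"rx": 0,"ry": 0,"rz": 0,"fingers": -0.6},{"x": 0,"y": 0,"z": 0,"rx": 0,"ry": 0,"rz": 0,"fingers": -0.6},{"x": 0,"y": 0,"z": 0,"rx": 0,"ry": 0,"rz": 0,"fingers": -0.6},{"x": 0,"y": 0,"z": 0,"rx": 0,"ry": 0,"rz": 0,"fingers": -0.6}]}}

```text
time_s: 7.45
tool_pos: [0.449, -0.1233, 0.028]
tool_rot: [-180.0, 0.0, 90.0]
force: [0.2, 0.4, -0.5]
grip_width: 0.0696
grasp_force: 0.0
```

Call:
{"method": "drive_tool", "body": {"moves": [{"x": 0,"y": 0,"z": -20,"rx": 0,"ry": 0,"rz": 0,"fingers": -0.6},{"x": 0,"y": 0,"z": -50,"rx": 0,"ry": 0,"rz": 0,"fingers": -0.6},{"x": 0,"y": 0,"z": -75,"rx": 0,"ry": 0,"rz": 0,"fingers": -0.6},{"x": -2,"y": 45,"z": -75,"rx": 0,"ry": 0,"rz": 0,"fingers": -0.6},{"x": -4,"y": 100,"z": -75,"rx": 0,"ry": 0,"rz": 0,"fingers": -0.6},{"x": -6,"y": 155,"z": -75,"rx": 0,"ry": 0,"rz": 0,"fingers": -0.6},{"x": -7,"y": 206,"z": -75,"rx": 0,"ry": 0,"rz": 0,"fingers": -0.6},{"x": -7,"y": 206,"z": -75,"rx": 0,"ry": 0,"rz": 0,"fingers": -0.6},{"x": -7,"y": 206,"z": -75,"rx": 0,"ry": 0,"rz": 0,"fingers": -0.6}]}}

```text
time_s: 8.57
tool_pos: [0.6542, -0.13, 0.1023]
tool_rot: [-179.9, -0.0, 90.0]
force: [-0.5, 0.8, -0.5]
grip_width: 0.0699
grasp_force: 0.0
```

```bash
python3 - <<'E'
from cell import vision
import cv2
c=vision.read_camera('top')['image'];cv2.imwrite('pics/t3.png',cv2.resize(c[110:290,170:430],None,fx=3,fy=3)[:,:,::-1])
E
```

```text
(no output)
```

View pics/t3.png

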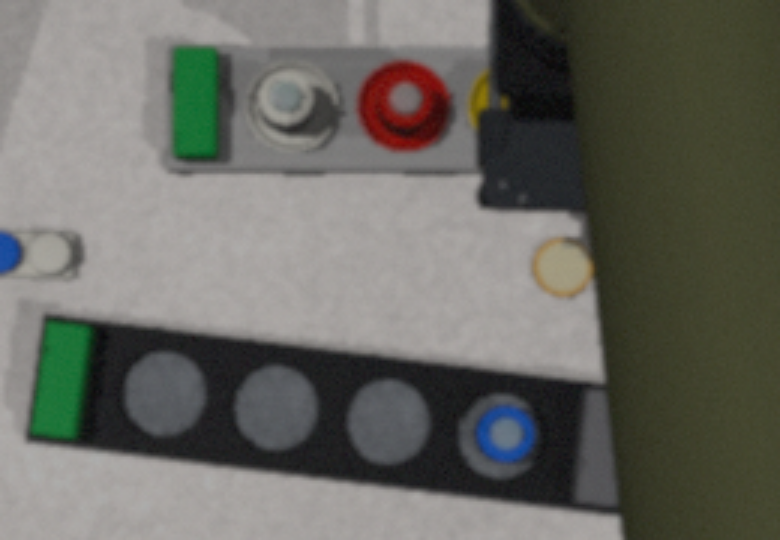

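Blue stands upright and centred in well 4 at (505,433). Yellow is next.

Call:
{"method": "drive_tool", "body": {"moves": [{"x": 0,"y": 0,"z": 30,"rx": 0,"ry": 0,"rz": 0,"fingers": -0.6},{"x": 0,"y": 0,"z": 55,"rx": 0,"ry": 0,"rz": 0,"fingers": -0.6},{"x": 0,"y": 0,"z": 69,"rx": 0,"ry": 0,"rz": 0,"fingers": -0.6},{"x": 0,"y": 0,"z": 69,"rx": 0,"ry": 0,"rz": 0,"fingers": -0.6},{"x": 0,"y": 0,"z": 69,"rx": 0,"ry": 0,"rz": 0,"fingers": -0.2},{"x": 0,"y": 0,"z": 69,"rx": 0,"ry": 0,"rz": 0,"fingers": 0},{"x": 0,"y": 0,"z": 69,"rx": 0,"ry": 0,"rz": 0,"fingers": 0.1},{"x": 0,"y": 0,"z": 69,"rx": 0,"ry": 0,"rz": 0,"fingers": 0.15},{"x": 0,"y": 0,"z": 69,"rx": 0,"ry": 0,"rz": 0,"fingers": 0.2},{"x": 0,"y": 0,"z": 69,"rx": 0,"ry": 0,"rz": 0,"fingers": 0.3},{"x": 0,"y": 0,"z": 69,"rx": 0,"ry": 0,"rz": 0,"fingers": 0.5},{"x": 0,"y": 0,"z": 69,"rx": 0,"ry": 0,"rz": 0,"fingers": 0.5},{"x": 0,"y": 0,"z": 69,"rx": 0,"ry": 0,"rz": 0,"fingers": 0.5},{"x": 0,"y": 0,"z": 69,"rx": 0,"ry": 0,"rz": 0,"fingers": 0.5}], "force": 12}}

```text
time_s: 10.38
tool_pos: [0.655, -0.1303, 0.034]
tool_rot: [-180.0, 0.0, 90.0]
force: [0.3, -0.3, 0.1]
grip_width: 0.0328
grasp_force: 12.0
```

Call:
{"method": "drive_tool", "body": {"moves": [{"x": 0,"y": 0,"z": -10,"rx": 0,"ry": 0,"rz": 0,"fingers": 0.5},{"x": 0,"y": 0,"z": -35,"rx": 0,"ry": 0,"rz": 0,"fingers": 0.5},{"x": 0,"y": 0,"z": -65,"rx": 0,"ry": 0,"rz": 0,"fingers": 0.5},{"x": 11,"y": -30,"z": -70,"rx": 0,"ry": 0,"rz": 0,"fingers": 0.5},{"x": 26,"y": -70,"z": -70,"rx": 0,"ry": 0,"rz": 0,"fingers": 0.5},{"x": 41,"y": -110,"z": -70,"rx": 0,"ry": 0,"rz": 0,"fingers": 0.5},{"x": 56,"y": -150,"z": -70,"rx": 0,"ry": 0,"rz": 0,"fingers": 0.5},{"x": 69,"y": -182,"z": -70,"rx": 0,"ry": 0,"rz": 0,"fingers": 0.5},{"x": 76,"y": -199,"z": -70,"rx": 0,"ry": 0,"rz": 0,"fingers": 0.5},{"x": 76,"y": -199,"z": -70,"rx": 0,"ry": 0,"rz": 0,"fingers": 0.5},{"x": 76,"y": -199,"z": -40,"rx": 0,"ry": 0,"rz": 0,"fingers": 0.5},{"x": 76,"y": -199,"z": -15,"rx": 0,"ry": 0,"rz": 0,"fingers": 0.5},{"x": 76,"y": -199,"z": -2,"rx": 0,"ry": 0,"rz": 0,"fingers": 0.5},{"x": 76,"y": -199,"z": 2,"rx": 0,"ry": 0,"rz": 0,"fingers": 0.5},{"x": 76,"y": -199,"z": 4,"rx": 0,"ry": 0,"rz": 0,"fingers": 0.5},{"x": 76,"y": -199,"z": 5,"rx": 0,"ry": 0,"rz": 0,"fingers": 0.5},{"x": 76,"y": -199,"z": 5,"rx": 0,"ry": 0,"rz": 0,"fingers": 0.5},{"x": 76,"y": -199,"z": 5,"rx": 0,"ry": 0,"rz": 0,"fingers": 0.5}]}}

```text
time_s: 12.62
tool_pos: [0.4563, -0.0544, 0.0294]
tool_rot: [180.0, 0.0, 90.0]
force: [0.5, 0.1, -0.9]
grip_width: 0.0327
grasp_force: 12.0
```

Call:
{"method": "drive_tool", "body": {"moves": [{"x": 0,"y": 0,"z": 0.5,"rx": 0,"ry": 0,"rz": 0,"fingers": 0.5},{"x": 0,"y": 0,"z": 0.5,"rx": 0,"ry": 0,"rz": 0,"fingers": 0.5},{"x": 0,"y": 0,"z": 0.5,"rx": 0,"ry": 0,"rz": 0,"fingers": 0.5}], "force": 5}}

```text
time_s: 13.0
tool_pos: [0.4562, -0.0544, 0.0288]
tool_rot: [180.0, 0.0, 90.0]
force: [-1.6, 0.2, 3.5]
grip_width: 0.0326
grasp_force: 5.0
```

Call:
{"method": "drive_tool", "body": {"moves": [{"x": 0,"y": 0,"z": 0,"rx": 0,"ry": 0,"rz": 0,"fingers": 0.15},{"x": 0,"y": 0,"z": 0,"rx": 0,"ry": 0,"rz": 0,"fingers": 0.0},{"x": 0,"y": 0,"z": 0,"rx": 0,"ry": 0,"rz": 0,"fingers": -0.4},{"x": 0,"y": 0,"z": 0,"rx": 0,"ry": 0,"rz": 0,"fingers": -0.6},{"x": 0,"y": 0,"z": 0,"rx": 0,"ry": 0,"rz": 0,"fingers": -0.6},{"x": 0,"y": 0,"z": 0,"rx": 0,"ry": 0,"rz": 0,"fingers": -0.6},{"x": 0,"y": 0,"z": 0,"rx": 0,"ry": 0,"rz": 0,"fingers": -0.6},{"x": 0,"y": 0,"z": -20,"rx": 0,"ry": 0,"rz": 0,"fingers": -0.6},{"x": 0,"y": 0,"z": -50,"rx": 0,"ry": 0,"rz": 0,"fingers": -0.6},{"x": 0,"y": 0,"z": -75,"rx": 0,"ry": 0,"rz": 0,"fingers": -0.6},{"x": -2,"y": 45,"z": -75,"rx": 0,"ry": 0,"rz": 0,"fingers": -0.6},{"x": -3,"y": 100,"z": -75,"rx": 0,"ry": 0,"rz": 0,"fingers": -0.6},{"x": -4,"y": 150,"z": -75,"rx": 0,"ry": 0,"rz": 0,"fingers": -0.6},{"x": -5,"y": 195,"z": -75,"rx": 0,"ry": 0,"rz": 0,"fingers": -0.6},{"x": -5,"y": 195,"z": -75,"rx": 0,"ry": 0,"rz": 0,"fingers": -0.6},{"x": -5,"y": 195,"z": -75,"rx": 0,"ry": 0,"rz": 0,"fingers": -0.6}]}}

```text
time_s: 15.0
tool_pos: [0.65, -0.059, 0.1029]
tool_rot: [-179.9, -0.0, 90.0]
force: [-1.0, 1.3, -0.5]
grip_width: 0.0694
grasp_force: 0.0
```

```bash
python3 - <<'E'
from cell import vision
import cv2
c=vision.read_camera('top')['image'];cv2.imwrite('pics/t4.png',cv2.resize(c[110:290,170:430],None,fx=3,fy=3)[:,:,::-1])
E
```

```text
(no output)
```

View pics/t4.png

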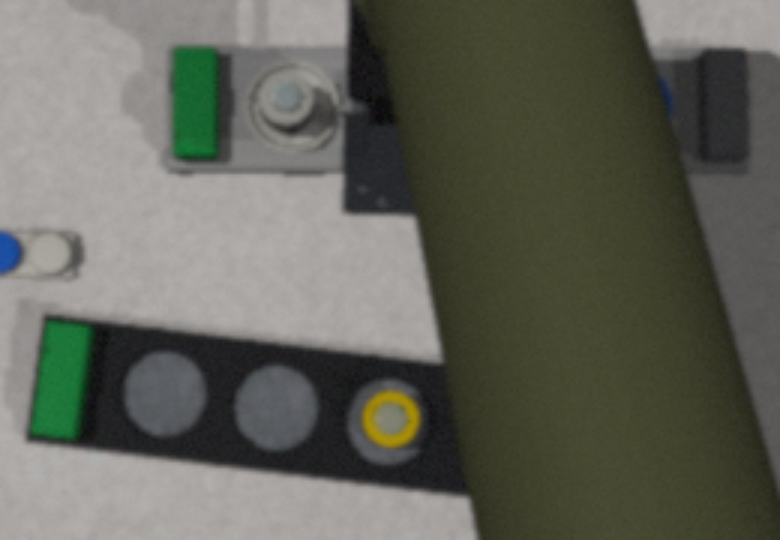

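Yellow is upright and centred in well 3 at (391,419). Red is next.

Call:
{"method": "drive_tool", "body": {"moves": [{"x": 0,"y": 1,"z": 30,"rx": 0,"ry": 0,"rz": 0,"fingers": -0.6},{"x": 0,"y": 1,"z": 55,"rx": 0,"ry": 0,"rz": 0,"fingers": -0.6},{"x": 0,"y": 1,"z": 69,"rx": 0,"ry": 0,"rz": 0,"fingers": -0.6},{"x": 0,"y": 1,"z": 69,"rx": 0,"ry": 0,"rz": 0,"fingers": -0.6},{"x": 0,"y": 1,"z": 69,"rx": 0,"ry": 0,"rz": 0,"fingers": -0.2},{"x": 0,"y": 1,"z": 69,"rx": 0,"ry": 0,"rz": 0,"fingers": 0},{"x": 0,"y": 1,"z": 69,"rx": 0,"ry": 0,"rz": 0,"fingers": 0.1},{"x": 0,"y": 1,"z": 69,"rx": 0,"ry": 0,"rz": 0,"fingers": 0.15},{"x": 0,"y": 1,"z": 69,"rx": 0,"ry": 0,"rz": 0,"fingers": 0.2},{"x": 0,"y": 1,"z": 69,"rx": 0,"ry": 0,"rz": 0,"fingers": 0.3},{"x": 0,"y": 1,"z": 69,"rx": 0,"ry": 0,"rz": 0,"fingers": 0.5},{"x": 0,"y": 1,"z": 69,"rx": 0,"ry": 0,"rz": 0,"fingers": 0.5},{"x": 0,"y": 1,"z": 69,"rx": 0,"ry": 0,"rz": 0,"fingers": 0.5},{"x": 0,"y": 1,"z": 69,"rx": 0,"ry": 0,"rz": 0,"fingers": 0.5}], "force": 12}}

```text
time_s: 16.8
tool_pos: [0.652, -0.0593, 0.0345]
tool_rot: [-180.0, 0.0, 90.0]
force: [-0.7, 0.1, 0.8]
grip_width: 0.0325
grasp_force: 12.0
```

Call:
{"method": "drive_tool", "body": {"moves": [{"x": 0,"y": 0,"z": -10,"rx": 0,"ry": 0,"rz": 0,"fingers": 0.5},{"x": 0,"y": 0,"z": -35,"rx": 0,"ry": 0,"rz": 0,"fingers": 0.5},{"x": 0,"y": 0,"z": -65,"rx": 0,"ry": 0,"rz": 0,"fingers": 0.5},{"x": 11,"y": -30,"z": -70,"rx": 0,"ry": 0,"rz": 0,"fingers": 0.5},{"x": 26,"y": -70,"z": -70,"rx": 0,"ry": 0,"rz": 0,"fingers": 0.5},{"x": 41,"y": -110,"z": -70,"rx": 0,"ry": 0,"rz": 0,"fingers": 0.5},{"x": 56,"y": -148,"z": -70,"rx": 0,"ry": 0,"rz": 0,"fingers": 0.5},{"x": 69,"y": -175,"z": -70,"rx": 0,"ry": 0,"rz": 0,"fingers": 0.5},{"x": 75,"y": -189,"z": -70,"rx": 0,"ry": 0,"rz": 0,"fingers": 0.5},{"x": 75,"y": -189,"z": -70,"rx": 0,"ry": 0,"rz": 0,"fingers": 0.5},{"x": 75,"y": -189,"z": -40,"rx": 0,"ry": 0,"rz": 0,"fingers": 0.5},{"x": 75,"y": -189,"z": -15,"rx": 0,"ry": 0,"rz": 0,"fingers": 0.5},{"x": 75,"y": -189,"z": -2,"rx": 0,"ry": 0,"rz": 0,"fingers": 0.5},{"x": 75,"y": -189,"z": 2,"rx": 0,"ry": 0,"rz": 0,"fingers": 0.5},{"x": 75,"y": -189,"z": 4,"rx": 0,"ry": 0,"rz": 0,"fingers": 0.5},{"x": 75,"y": -189,"z": 5,"rx": 0,"ry": 0,"rz": 0,"fingers": 0.5},{"x": 75,"y": -189,"z": 5,"rx": 0,"ry": 0,"rz": 0,"fingers": 0.5},{"x": 75,"y": -189,"z": 5,"rx": 0,"ry": 0,"rz": 0,"fingers": 0.5}]}}

```text
time_s: 19.05
tool_pos: [0.4633, 0.0156, 0.0299]
tool_rot: [180.0, 0.0, 90.0]
force: [0.8, 0.7, -0.8]
grip_width: 0.0324
grasp_force: 12.0
```

Call:
{"method": "drive_tool", "body": {"moves": [{"x": 0,"y": 0,"z": 0.5,"rx": 0,"ry": 0,"rz": 0,"fingers": 0.5},{"x": 0,"y": 0,"z": 0.5,"rx": 0,"ry": 0,"rz": 0,"fingers": 0.5},{"x": 0,"y": 0,"z": 0.5,"rx": 0,"ry": 0,"rz": 0,"fingers": 0.5}], "force": 5}}

```text
time_s: 19.42
tool_pos: [0.4632, 0.0156, 0.0293]
tool_rot: [180.0, 0.0, 90.0]
force: [-1.1, -0.6, 3.0]
grip_width: 0.0334
grasp_force: 5.0
```

Call:
{"method": "drive_tool", "body": {"moves": [{"x": 0,"y": 0,"z": 0,"rx": 0,"ry": 0,"rz": 0,"fingers": 0.15},{"x": 0,"y": 0,"z": 0,"rx": 0,"ry": 0,"rz": 0,"fingers": 0.0},{"x": 0,"y": 0,"z": 0,"rx": 0,"ry": 0,"rz": 0,"fingers": -0.4},{"x": 0,"y": 0,"z": 0,"rx": 0,"ry": 0,"rz": 0,"fingers": -0.6},{"x": 0,"y": 0,"z": 0,"rx": 0,"ry": 0,"rz": 0,"fingers": -0.6},{"x": 0,"y": 0,"z": 0,"rx": 0,"ry": 0,"rz": 0,"fingers": -0.6},{"x": 0,"y": 0,"z": 0,"rx": 0,"ry": 0,"rz": 0,"fingers": -0.6},{"x": 0,"y": 0,"z": -20,"rx": 0,"ry": 0,"rz": 0,"fingers": -0.6},{"x": 0,"y": 0,"z": -50,"rx": 0,"ry": 0,"rz": 0,"fingers": -0.6},{"x": 0,"y": 0,"z": -75,"rx": 0,"ry": 0,"rz": 0,"fingers": -0.6},{"x": -1,"y": 45,"z": -75,"rx": 0,"ry": 0,"rz": 0,"fingers": -0.6},{"x": -2,"y": 100,"z": -75,"rx": 0,"ry": 0,"rz": 0,"fingers": -0.6},{"x": -3,"y": 150,"z": -75,"rx": 0,"ry": 0,"rz": 0,"fingers": -0.6},{"x": -4,"y": 187,"z": -75,"rx": 0,"ry": 0,"rz": 0,"fingers": -0.6},{"x": -4,"y": 187,"z": -75,"rx": 0,"ry": 0,"rz": 0,"fingers": -0.6},{"x": -4,"y": 187,"z": -75,"rx": 0,"ry": 0,"rz": 0,"fingers": -0.6}]}}

```text
time_s: 21.42
tool_pos: [0.649, 0.0121, 0.1035]
tool_rot: [-179.9, -0.0, 90.0]
force: [0.2, 0.2, 0.6]
grip_width: 0.0691
grasp_force: 0.0
```

```bash
python3 - <<'E'
from cell import vision
import cv2
c=vision.read_camera('top')['image'];cv2.imwrite('pics/t5.png',cv2.resize(c[110:290,170:430],None,fx=3,fy=3)[:,:,::-1])
E
```

```text
(no output)
```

View pics/t5.png

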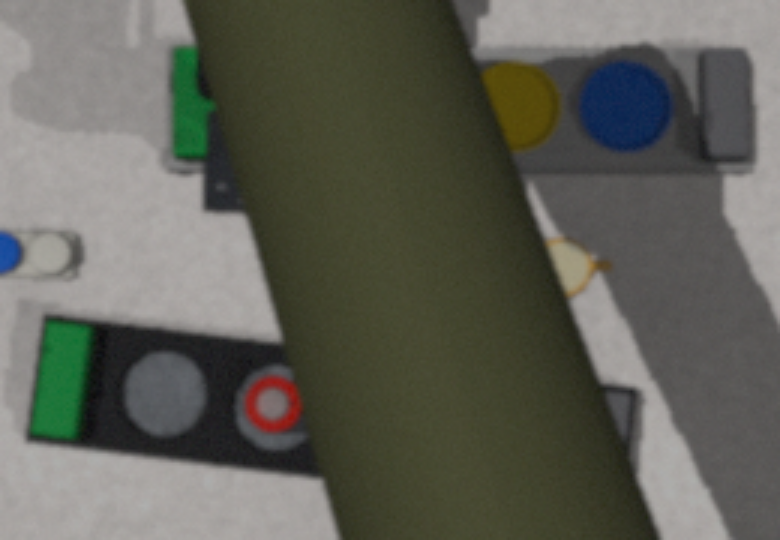

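Red is upright in well 2 at (272,403). White is the last one.

Call:
{"method": "drive_tool", "body": {"moves": [{"x": 0,"y": 0,"z": 30,"rx": 0,"ry": 0,"rz": 0,"fingers": -0.6},{"x": 0,"y": 0,"z": 55,"rx": 0,"ry": 0,"rz": 0,"fingers": -0.6},{"x": 0,"y": 0,"z": 70,"rx": 0,"ry": 0,"rz": 0,"fingers": -0.6},{"x": 0,"y": 0,"z": 70,"rx": 0,"ry": 0,"rz": 0,"fingers": -0.6},{"x": 0,"y": 0,"z": 70,"rx": 0,"ry": 0,"rz": 0,"fingers": -0.2},{"x": 0,"y": 0,"z": 70,"rx": 0,"ry": 0,"rz": 0,"fingers": 0},{"x": 0,"y": 0,"z": 70,"rx": 0,"ry": 0,"rz": 0,"fingers": 0.1},{"x": 0,"y": 0,"z": 70,"rx": 0,"ry": 0,"rz": 0,"fingers": 0.15},{"x": 0,"y": 0,"z": 70,"rx": 0,"ry": 0,"rz": 0,"fingers": 0.2},{"x": 0,"y": 0,"z": 70,"rx": 0,"ry": 0,"rz": 0,"fingers": 0.3},{"x": 0,"y": 0,"z": 70,"rx": 0,"ry": 0,"rz": 0,"fingers": 0.5},{"x": 0,"y": 0,"z": 70,"rx": 0,"ry": 0,"rz": 0,"fingers": 0.5},{"x": 0,"y": 0,"z": 70,"rx": 0,"ry": 0,"rz": 0,"fingers": 0.5},{"x": 0,"y": 0,"z": 70,"rx": 0,"ry": 0,"rz": 0,"fingers": 0.5}], "force": 12}}

```text
time_s: 23.22
tool_pos: [0.6499, 0.0117, 0.034]
tool_rot: [-180.0, 0.0, 90.0]
force: [-1.3, 0.3, -0.5]
grip_width: 0.0325
grasp_force: 12.0
```

Well 1 (.4697, .0857): y = -180, x = +74.

Call:
{"method": "drive_tool", "body": {"moves": [{"x": 0,"y": 0,"z": -10,"rx": 0,"ry": 0,"rz": 0,"fingers": 0.5},{"x": 0,"y": 0,"z": -35,"rx": 0,"ry": 0,"rz": 0,"fingers": 0.5},{"x": 0,"y": 0,"z": -65,"rx": 0,"ry": 0,"rz": 0,"fingers": 0.5},{"x": 11,"y": -30,"z": -70,"rx": 0,"ry": 0,"rz": 0,"fingers": 0.5},{"x": 26,"y": -70,"z": -70,"rx": 0,"ry": 0,"rz": 0,"fingers": 0.5},{"x": 41,"y": -110,"z": -70,"rx": 0,"ry": 0,"rz": 0,"fingers": 0.5},{"x": 56,"y": -145,"z": -70,"rx": 0,"ry": 0,"rz": 0,"fingers": 0.5},{"x": 69,"y": -170,"z": -70,"rx": 0,"ry": 0,"rz": 0,"fingers": 0.5},{"x": 74,"y": -180,"z": -70,"rx": 0,"ry": 0,"rz": 0,"fingers": 0.5},{"x": 74,"y": -180,"z": -70,"rx": 0,"ry": 0,"rz": 0,"fingers": 0.5},{"x": 74,"y": -180,"z": -40,"rx": 0,"ry": 0,"rz": 0,"fingers": 0.5},{"x": 74,"y": -180,"z": -15,"rx": 0,"ry": 0,"rz": 0,"fingers": 0.5},{"x": 74,"y": -180,"z": -2,"rx": 0,"ry": 0,"rz": 0,"fingers": 0.5},{"x": 74,"y": -180,"z": 2,"rx": 0,"ry": 0,"rz": 0,"fingers": 0.5},{"x": 74,"y": -180,"z": 4,"rx": 0,"ry": 0,"rz": 0,"fingers": 0.5},{"x": 74,"y": -180,"z": 5,"rx": 0,"ry": 0,"rz": 0,"fingers": 0.5},{"x": 74,"y": -180,"z": 5,"rx": 0,"ry": 0,"rz": 0,"fingers": 0.5},{"x": 74,"y": -180,"z": 5,"rx": 0,"ry": 0,"rz": 0,"fingers": 0.5}]}}

```text
time_s: 25.48
tool_pos: [0.4703, 0.0856, 0.0294]
tool_rot: [180.0, 0.0, 90.0]
force: [0.8, 0.2, -0.9]
grip_width: 0.0325
grasp_force: 12.0
```

Call:
{"method": "drive_tool", "body": {"moves": [{"x": 0,"y": 0,"z": 0.5,"rx": 0,"ry": 0,"rz": 0,"fingers": 0.5},{"x": 0,"y": 0,"z": 0.5,"rx": 0,"ry": 0,"rz": 0,"fingers": 0.5},{"x": 0,"y": 0,"z": 0.5,"rx": 0,"ry": 0,"rz": 0,"fingers": 0.5}], "force": 5}}

```text
time_s: 25.85
tool_pos: [0.4702, 0.0856, 0.0289]
tool_rot: [180.0, 0.0, 90.0]
force: [-0.9, -0.6, 5.4]
grip_width: 0.0326
grasp_force: 5.0
```

Call:
{"method": "drive_tool", "body": {"moves": [{"x": 0,"y": 0,"z": 0,"rx": 0,"ry": 0,"rz": 0,"fingers": 0.15},{"x": 0,"y": 0,"z": 0,"rx": 0,"ry": 0,"rz": 0,"fingers": 0.0},{"x": 0,"y": 0,"z": 0,"rx": 0,"ry": 0,"rz": 0,"fingers": -0.4},{"x": 0,"y": 0,"z": 0,"rx": 0,"ry": 0,"rz": 0,"fingers": -0.6},{"x": 0,"y": 0,"z": 0,"rx": 0,"ry": 0,"rz": 0,"fingers": -0.6},{"x": 0,"y": 0,"z": 0,"rx": 0,"ry": 0,"rz": 0,"fingers": -0.6},{"x": 0,"y": 0,"z": 0,"rx": 0,"ry": 0,"rz": 0,"fingers": -0.6},{"x": 0,"y": 0,"z": -20,"rx": 0,"ry": 0,"rz": 0,"fingers": -0.6},{"x": 0,"y": 0,"z": -50,"rx": 0,"ry": 0,"rz": 0,"fingers": -0.6},{"x": 0,"y": 0,"z": -90,"rx": 0,"ry": 0,"rz": 0,"fingers": -0.6},{"x": 0,"y": 0,"z": -140,"rx": 0,"ry": 0,"rz": 0,"fingers": -0.6},{"x": 45,"y": 0,"z": -150,"rx": 0,"ry": 0,"rz": 0,"fingers": -0.6},{"x": 95,"y": 0,"z": -150,"rx": 0,"ry": 0,"rz": 0,"fingers": -0.6},{"x": 145,"y": 0,"z": -150,"rx": 0,"ry": 0,"rz": 0,"fingers": -0.6},{"x": 195,"y": 0,"z": -150,"rx": 0,"ry": 0,"rz": 0,"fingers": -0.6},{"x": 230,"y": 0,"z": -150,"rx": 0,"ry": 0,"rz": 0,"fingers": -0.6},{"x": 230,"y": 0,"z": -150,"rx": 0,"ry": 0,"rz": 0,"fingers": -0.6},{"x": 230,"y": 0,"z": -150,"rx": 0,"ry": 0,"rz": 0,"fingers": -0.6},{"x": 230,"y": 0,"z": -150,"rx": 0,"ry": 0,"rz": 0,"fingers": -0.6}]}}

```text
time_s: 28.22
tool_pos: [0.4706, 0.3139, 0.1783]
tool_rot: [180.0, 0.1, 89.9]
force: [-0.4, 0.2, -0.3]
grip_width: 0.0692
grasp_force: 0.0
```

```bash
python3 - <<'E'
from cell import vision
import cv2,numpy as np
a=vision.read_camera('top')['image'];b=vision.read_camera('scene')['image']
cv2.imwrite('pics/end.png',np.vstack([cv2.resize(a[200:300,160:420],None,fx=2.5,fy=2.5),cv2.resize(b[100:230,140:400],None,fx=2.5,fy=2.5)])[:,:,::-1])
E
```

```text
(no output)
```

View pics/end.png

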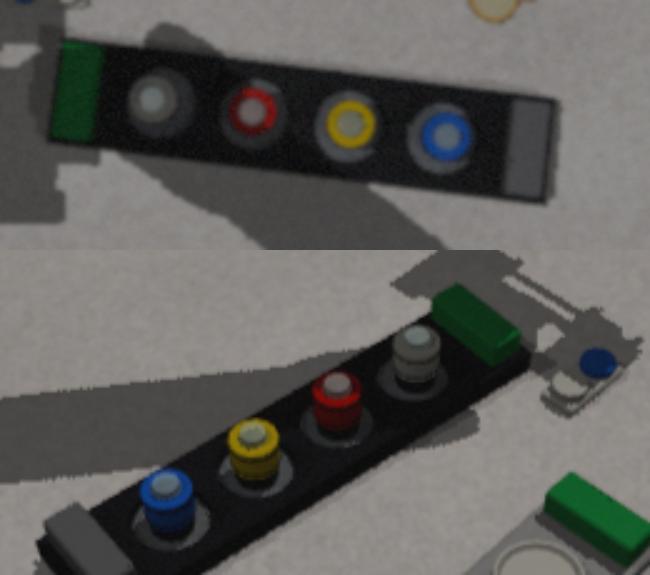

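All four stand upright and near-centred: white (152,100), red (253,110), yellow (351,124), blue (446,136), in that order from green.

```bash
python3 -c "
from cell import workorder
print(workorder.sign_off())"
```

```text
the job is handed in; nothing more can be done
None
```

I placed all four lenses in the storage rack in order from the green end (white, red, yellow, blue), upright and released, and handed the job in at about 28 s; the sign-off returned no verdict.

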